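Pack and feed a slat against the drilling stop

TASK

A chair slat lies short of the end stop in the feed jig. Find the one packing block that just fills the gap between the lever's nose and the slat, stand it upright in the gap and let go of it; then swing the sprung lever all the way to its stop so that block and slat are driven home against the end stop, and release the lever so that it springs right back. Leave the stock slats, glue bottle, block plane, sanding block and offcut where they are.

Things in the scene. Friction and masses are not known exactly. Their poses are not given: they have to be found in the camera images.
- jig: plywood slat-feed jig fixed on the bench. Origin on the bench, on the channel's centre line at the lever end; own x runs along the channel to the end stop, own y to the handle's side. Two rails 12 mm high, 18 mm wide, inner faces at y = +-24 mm, from x = -25 to 230 mm; the bench is the channel's floor. At the lever's stop the slat with the right block is 1 mm off the end stop
- jig_stop (a point): middle of the face of the jig's end stop (jig x = 210 mm, z = 17 mm), a block 34 mm high across the channel. A thinner block leaves the slat 8 mm or more short of it with the lever at its stop; a thicker one jams the lever before its stop
- jig_gap (a point): foremost point of the resting lever's round nose (jig x = 1 mm, y = 0, z = 19 mm; nose z 14 to 24 mm); fixed to the jig. The gap runs from here along jig x to the slat's rear end: 24, 32 or 40 mm with the long, middle or short slat, 4 mm wider than its right block (20, 28 or 36 mm). At the lever's stop the nose is 34 mm further on
- lever (a joint): angle of the flat steel lever lying across the jig (bar 10 mm thick, at z 14 to 24 mm) about an upright pivot: 0 at rest, leaning 0.35 rad back from the jig's y; 0.70 rad at its stop, leaning 0.35 rad forward, the handle and nose moving towards the end stop (clockwise from above). A spring returns it to 0: about 1 N at the handle at rest, 3.5 N at the stop
- lever_pivot (a point): the lever's pivot, on the jig at x = 0, y = -50 mm, z = 19 mm. The nose's centre (a disc of 18 mm radius) is 50 mm from it, the handle 145 mm
- lever_handle (a point): on the axis of the lever's upright black round handle, 18 mm in diameter, from z = 24 to 84 mm; this point is at z = 60 mm
- slat_long: the longest of three planed pine slats, 154 x 44 x 22 mm, lying flat. Origin: middle of the lower edge of its front end (facing the end stop); it extends from there along its own -x. One slat, a different one each time, lies in the jig's channel, front end 31 mm short of the end stop; the other two are stock beside the jig
- slat_mid: the middle of three planed pine slats, 146 x 44 x 22 mm, lying flat. Origin: middle of the lower edge of its front end (facing the end stop); it extends from there along its own -x. One slat, a different one each time, lies in the jig's channel, front end 31 mm short of the end stop; the other two are stock beside the jig
- slat_short: the shortest of three planed pine slats, 138 x 44 x 22 mm, lying flat. Origin: middle of the lower edge of its front end (facing the end stop); it extends from there along its own -x. One slat, a different one each time, lies in the jig's channel, front end 31 mm short of the end stop; the other two are stock beside the jig
- pack_a: a hardwood packing block standing on end, one of three alike but for their unmarked thickness: 20, 28 or 36 mm, which one unknown (gauge it between the fingers). 70 mm tall, 40 mm wide (its own y); the thickness runs along its own x. Origin: centre of its underside, own z up
- pack_b: a hardwood packing block standing on end, one of three alike but for their unmarked thickness: 20, 28 or 36 mm, which one unknown (gauge it between the fingers). 70 mm tall, 40 mm wide (its own y); the thickness runs along its own x. Origin: centre of its underside, own z up
- pack_c: a hardwood packing block standing on end, one of three alike but for their unmarked thickness: 20, 28 or 36 mm, which one unknown (gauge it between the fingers). 70 mm tall, 40 mm wide (its own y); the thickness runs along its own x. Origin: centre of its underside, own z up
- glue: bystander: yellow glue bottle, 60 mm diameter, 170 mm tall, origin under its centre
- plane: bystander: steel block plane, 155 x 50 mm, about 70 mm high, origin under its centre
- sander: bystander: cork sanding block, 110 x 65 x 30 mm, origin under its centre
- offcut: bystander: pine offcut 90 x 45 x 22 mm, origin under its centre
Not all that is in view belongs to the job. Leave any purple or red look-alike of the pack_b alone.

How it is judged:
By the outcome, as a careful person would: the job done as asked, in the order asked, and still so for the second after the job is handed in, with the robot touching nothing.
It also fails if it takes over 67 s, if anything falls off the work surface, if the arm or the gripper's body presses on something with over 40 N, if the wrist force passes 120 N, or if a joint passes its speed limit or range.

ROBOT

A 6-joint arm with a two-finger parallel gripper is mounted at the origin on the work surface. World frame = base frame: x ahead of the robot, y to its left, z up, the work surface at z = 0. Lengths are in m, angles in rad, forces in N, time in s.
With the tool pointing down it reaches from about 0.275 to 0.875 m from the base axis. Payload 12.5 kg.
Tool frame: the origin (TCP) lies between the finger pads; the fingertips stand 17 mm ahead of it and the grasp point (between the pads) lies 2 mm behind it (robot.finger_overhang is the distance from the TCP to the fingertips, in m); z points along the fingers, y is the line along which they close (so a half turn about z gives the same grasp; the last joint's range is limited). The gripper opens to 85 mm and grips with 20 to 120 N. Pads are 22 mm wide; open, the fingers measure 114 mm over their backs; the gripper's body (76 mm by 85 mm) begins 54 mm behind the grasp point. The pads swing forward as they close: fully open they stand 13 mm farther back than shut.
Start: joints at [-1.402, 0.351, 1.652, -0, 1.139, -0.085], TCP at [0.138, -0.532, 0.248] pointing down, gripper open.
Joint ranges: [-2.75, 2.75], [-0.79, 2.1], [0.01, 2.65], [-1.57, 4.71], [0.07, 3.14], [-2.87, 2.87]. Speed limits (rad/s): [2.22, 2.22, 2.79, 3.14, 3.14, 3.14].

INTERFACE

Orientations are given as [roll, pitch, yaw] about the fixed x, y, z axes, in that order (R = Rz(yaw) Ry(pitch) Rx(roll)).
In Python, from rig import robot gives the robot as it stands.
- The arm moves only by the shell command python3 -m jog 'ROWS' [OPENING] [FORCE]. ROWS is JSON, a list of rows, each a list of 6 numbers: the shift along the tool's x, y, z as a fraction of full scale, then the turn, a rotation vector about the tool's x, y, z as a fraction of full scale. In form: [[dx, dy, dz, ax, ay, az], ...]. A call has 1 to 12 rows; each row shifts and turns the commanded pose from where the row before left it, along the tool's axes as they then stand; what a row does not reach is not made up. Full scale, the value 1, is 0.03 m for a shift and 8 degrees for a turn. A row lasts 1/8 s, in which the tool goes at most 62.5 mm and 10.7 degrees, less where a joint would pass 70% of its speed; a pose out of reach is approached as far as the arm can. A call with a number of a shift or a turn outside -1 to 1 is refused whole. A call with a gripper value outside its range is refused whole. OPENING is the closure in counts, from 0 (fully open) to 255 (shut), set as the call begins (- or left out, the last holds). The fingers move at their own pace and stop on an object; FORCE is the grip in N (left out, the last holds). Time passes only in rows, so rows that do not move let the fingers close. It gives the time, the measured TCP pose, the force, the opening and the grip force at its end, in the units of the state.
- robot.observe(): the state, without advancing time (a new reading comes with each control period).
- robot.snapshot(name): name is "side" or "top"; returns a dict with "frame" (400x640x3 uint8, red, green, blue), "fx", "fy", "cx", "cy" (pixels), "rvec" (rotation vector, rad) and "tvec" (3), from world to camera coordinates, as OpenCV has them. Camera axes: x right, y down, z forward; pixel columns grow to the right and rows downward; lengths in m; the calibration is good to about 2 mm. A picture is of the moment at which its call begins. There is no depth.
- robot.hand_in(): hands the job in; it is judged then, once.
The state is a dict: "clock": time; "q": joint angles; "joint_vel": joint speeds; "joint_efforts": joint torques, N m; "position": TCP position; "tcp_rot": TCP orientation; "contact_force": force on the tool from outside, world axes, zero at the start; "moment": the same for the moment, N m; "grip_width": opening from 0.0 (shut) to 1.0 (fully open); "grip_force": force on a finger pad.
Only numpy, scipy, OpenCV 4.12 (cv2) and the standard library are available. Lean on these libraries where they do the work, as an engineer would, in place of code of your own. Each camera call takes 0.05 s, during which the arm holds its last target. There are 200 camera calls.

## Working session

There is one attempt and no reset: what is moved stays moved. The work goes in short steps, Python scripts to look and compute and a shell command to move; the robot and the scene stay as the last step left them, time stands still between calls to the robot, and variables do not carry over. Pictures are saved under pics/ and viewed, at most 10 in all, crops included, and the job is handed in when it is done.

```bash
ls; mkdir -p pics; cat > h.py <<'E'
import numpy as np,cv2
from rig import robot
def snap(n,f=None):
    s=robot.snapshot(n)
    if f: cv2.imwrite('pics/'+f,cv2.cvtColor(s['frame'],cv2.COLOR_RGB2BGR))
    return s
def cast(s,u,v,z):
    R=cv2.Rodrigues(np.array(s['rvec'],float))[0];t=np.array(s['tvec'],float).ravel()
    d=R.T@np.array([(u-s['cx'])/s['fx'],(v-s['cy'])/s['fy'],1]);c=-R.T@t
    return c+d*(z-c[2])/d[2]
def proj(s,p):
    return cv2.projectPoints(np.array([p],float),np.array(s['rvec'],float),np.array(s['tvec'],float),np.array([[s['fx'],0,s['cx']],[0,s['fy'],s['cy']],[0,0,1.]]),None)[0].ravel()
E
python3 - <<'E'
from h import *
for n in('top','side'):
    s=snap(n,n+'0.png'); R=cv2.Rodrigues(np.array(s['rvec'],float))[0]; print(n,s['fx'],-R.T@np.array(s['tvec']).ravel())
print(robot.observe())
E
```

```text
pics
top 500.8156888110403 [0.4044064  0.00218166 1.58624022]
side 422.2086993290287 [0.42824793 0.95886426 0.58725726]
{'clock': 0.1, 'q': array([-1.40161421e+00,  3.51191228e-01,  1.65238080e+00,  5.74482129e-06,
        1.13912965e+00, -8.45848950e-02]), 'joint_vel': array([-0.00157578, -0.00080879, -0.00125647, -0.0013175 ,  0.00176628,
        0.0005607 ]), 'joint_efforts': array([ 1.59797251e-03, -5.06830287e+01, -2.91875589e+01, -5.92564606e-05,
        2.61101064e-03,  5.34315163e-06]), 'position': array([ 0.13806245, -0.53208239,  0.24779952]), 'tcp_rot': array([-3.14048804e+00, -9.88912520e-05,  2.53764552e-01]), 'contact_force': array([0.6062958 , 0.20353336, 0.68518454]), 'moment': array([ 0.00891681, -0.00064143, -0.01179857]), 'grip_force': 0.0, 'grip_width': 0.9997555151769274}
```

View pics/top0.png

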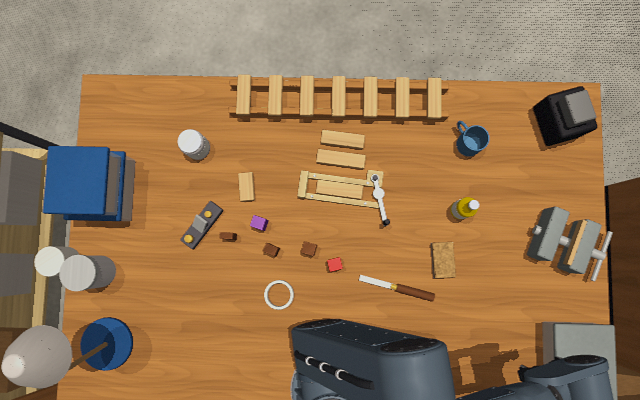

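View pics/side0.png

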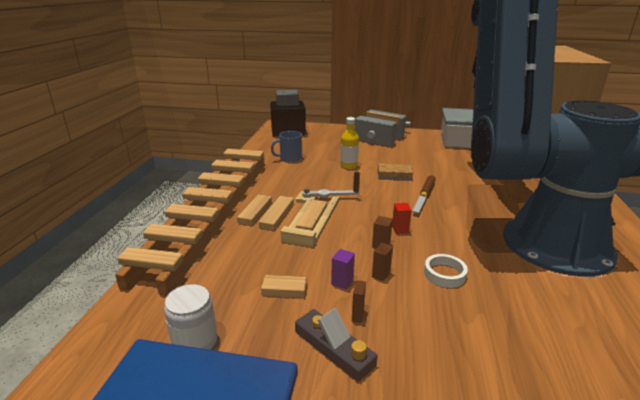

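Top view: the jig spans (300..383, 170..207), with the end stop on the left at (303,185), the lever pivot at (376,178) and the handle at (386,222). The brown packing blocks are at (228,237), (271,250) and (309,249). The look-alikes to leave alone are purple (258,223) and red (334,265). Next I'll enlarge the area and measure the blocks.

```bash
cat > m.py <<'E'
from h import *
s=snap('top');f=s['frame']
c=cv2.cvtColor(f[155:285,210:400],cv2.COLOR_RGB2BGR)
cv2.imwrite('pics/crop1.png',cv2.resize(c,None,fx=4.2,fy=4.2,interpolation=cv2.INTER_CUBIC))
hsv=cv2.cvtColor(f,cv2.COLOR_RGB2HSV)
for (u,v) in((228,237),(271,250),(309,249)):
    print((u,v),f[v-1:v+2,u-1:u+2].reshape(-1,3).mean(0).round(), hsv[v,u])
    g=f[v-14:v+15,u-14:u+15].astype(int).sum(2); print(g[4:25,4:25]//3)
E
python3 m.py
```

```text
(228, 237) [130.  77.  44.] [ 11 167 128]
[[127 127 126 126 125 126 126 125 126 124 125 122 124 123 122 122 123 120
  123 121 121]
 [129 130 130 130 130 129 129 129 129 129 130 128 129 126 126 128 128 127
  124 126 124]
 [127 127 128 129 129 131 128 130 128 128 127 128 127 128 126 126 127 126
  126 126 126]
 [130 131 133 133 134 132 132 133 131 132 130 131 131 131 131 132 131 131
  129 128 129]
 [128 130 131 131 133 132 133 133 135 133 132 133 132 132 131 130 131 131
  130 129 129]
 [131 117 102  92  89  89  88  91  88  95  94  88 107 115 109 129 136 133
  132 131 128]
 [129 116  86  76  77  78  78  78  81  81  81  78  80  87  74  46  53  60
  101 125 129]
 [120  93  75  76  79  77  81  81  81  81  80  80  82  84  68  38  31  26
   29 112 125]
 [114  96  79  77  77  79  83  81  82  80  79  82  84  83  62  38  30  28
   27  91 102]
 [117  98  82  76  81  82  81  80  81  78  83  83  82  85  55  32  30  31
   43  97 106]
 [121  96  79  77  81  81  82  80  78  80  82  82  82  92  58  32  30  28
   43 101 108]
 [122 110  85  82  67  59  81  88  98  91  85  88  92 101  63  31  32  30
   43
[... 3935 characters left out ...]
2  84  87  87  89  88  88  91  89  89  86  88  94  54  80 110
  114 113 110]
 [129  94  73  65  53  63 101 100  94  91  90  89  87  87  98  56  97 112
  111 109 122]
 [132  96  75  78  78  63  58  51  60  77  87  90  88  84  67  45 105 115
  113 113 125]
 [133 134  99  76  78  79  80  65  58  58  52  55  67  95  59  82 113 116
  115 114 126]
 [123 124 124 129  92  71  72  72  73  74  62  55  51  52  98 110 109 108
  108 106 118]
 [117 120 121 120 121 122 123 121 124  89  67  66  68  97 104 106 107 105
  105 117 120]
 [121 122 121 121 120 121 121 120 121 121 123  86 109 120 119 106 102 102
  100 113 118]
 [124 123 123 122 124 122 121 122 121 123 124 122 123 122 121 121 120 120
  118 119 118]]
```

View pics/crop1.png

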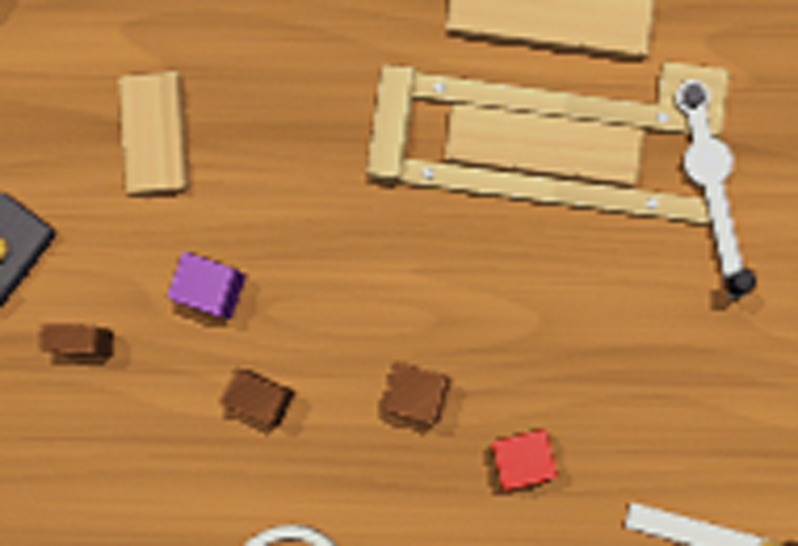

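```bash
cat > m2.py <<'E'
from h import *
s=snap('top');f=s['frame']
k=4
F=cv2.resize(f,None,fx=k,fy=k,interpolation=cv2.INTER_CUBIC)
cvt=lambda u,v,z:cast(s,(u+.5)/k-.5,(v+.5)/k-.5,z)
hsv=cv2.cvtColor(F,cv2.COLOR_RGB2HSV)
# slats: pale pine
m=cv2.inRange(hsv,(10,60,165),(28,150,255)); 
n,l,st,ce=cv2.connectedComponentsWithStats(m)
def rect(mask,z,name):
    c=max(cv2.findContours(mask,0,1)[0],key=cv2.contourArea)
    p=np.array([cvt(u,v,z)[:2] for u,v in c[:,0]],np.float32)*1000
    r=cv2.minAreaRect(p);print(name,np.round(r[0],1),np.round(r[1],1),round(r[2],1))
for i in range(1,n):
    if st[i,4]>1500 and 220*k<ce[i][0]<400*k and 125*k<ce[i][1]<215*k: rect((l==i).astype('u1'),.022,('pale',(ce[i]/k).round()))
# blocks top faces: brown mid brightness
mean=F.astype(int).mean(2)
for u,v,t in((228,237,72),(271,250,68),(309,249,75)):
    b=((mean>t)&(mean<103)&(hsv[...,1]>110)).astype('u1'); w=np.zeros_like(b); w[(v-13)*k:(v+13)*k,(u-14)*k:(u+14)*k]=1
    b=cv2.morphologyEx(b*w,cv2.MORPH_OPEN,np.ones((9,9),'u1'))
    rect(b,.07,('block',u))
for nme,X,Y,z in(('pivot',692,96,.03),('nose',709,161,.024),('handle',741,279,.084),('slatFB',445,158,.022),('slatRB',638,186,.022),('slatRT',644,129,.022),('slatFT',450,107,.022),('stopT',412,68,.034),('stopB',404,184,.034),('railT_in',660,132,.012),('railB_in',705,198,.012)):
    print(nme,(cast(s,210+(X+.5)/4.2-.5,155+(Y+.5)/4.2-.5,z)*1000).round(1))
E
python3 m2.py
```

```text
('pale', array([343., 138.])) [775.4 -17.3] [140.5  43.9] 83.3
('pale', array([341., 158.])) [711.3 -12.7] [156.6  44.2] 83.3
('pale', array([339., 188.])) [626.4 -12.3] [264. 120.] 84.2
('pale', array([246., 186.])) [616.3 285.5] [90. 48.] 6.1
('block', 228) [457.5 333.2] [19.7 38.9] 1.2
('block', 271) [417.4 197.4] [39.8 28.9] 68.6
('block', 309) [424.5  80.4] [39.1 36.9] 79.4
pivot [ 649.  -119.5   30. ]
nose [ 601.1 -133.2   24. ]
handle [ 509.1 -151.6   84. ]
slatFB [599.8  64.3  22. ]
slatRB [581.5 -80.5  22. ]
slatRT [624.6 -84.4  22. ]
slatFT [638.5  61.5  22. ]
stopT [665.6  90.1  34. ]
stopB [578.2  93.8  34. ]
railT_in [623.9 -97.1  12. ]
railB_in [ 574.5 -131.5   12. ]
```

Slats: the two stock slats measure about 140 and 157 mm, so the short and long ones are stock and the mid slat (146) is in the jig. The gap is therefore 32 mm and the right block is 28 mm.

Candidate blocks:
- (228,237): brown, top about 20 mm thick.
- (271,250): brown, about 29 mm. This one fits, and the crop confirms it is brown.
- (309,249): brown, about 37 mm.
- Purple (258,223) and red (334,265): look-alikes, excluded.

I'll go for (271,250), at world (417,197), and gauge it between the fingers.

```bash
cat >> h.py <<'E'
def to(x,y,z,yaw_deg=None):
    """units (rows of full scale) in tool axes from the present pose to target; turn first-or-last about tool z"""
    from scipy.spatial.transform import Rotation as Ro
    o=robot.observe();R=Ro.from_euler('xyz',o['tcp_rot'])
    d=R.inv().apply(np.array([x,y,z])-o['position'])/.03
    y0=np.degrees(o['tcp_rot'][2]); print('pos',o['position'].round(4),'rpy',o['tcp_rot'].round(4),'units',d.round(2),'az units',None if yaw_deg is None else round(-(((yaw_deg-y0+180)%360)-180)/8,2))
E
python3 -m jog '[[0,0,0,0,0,-0.97],[0,0,0,0,0,-0.97],[0,0,0,0,0,-0.97],[0,0,0,0,0,-0.97],[0,0,0,0,0,-0.97],[0,0,0,0,0,-0.97],[0,0,0,0,0,-0.97],[0.98,0.31,0,0,0,0],[0.98,0.31,0,0,0,0],[0.98,0.31,0,0,0,0],[0.98,0.31,0,0,0,0],[0.98,0.31,0,0,0,0]]' 0
python3 -m jog '[[0.98,0.31,0,0,0,0],[0.98,0.31,0,0,0,0],[0.98,0.31,0,0,0,0],[0.98,0.31,0,0,0,0],[0.98,0.31,0,0,0,0],[0.98,0.31,0,0,0,0],[0.98,0.31,0,0,0,0],[0.98,0.31,0,0,0,0],[0.98,0.31,0,0,0,0],[0.98,0.31,0,0,0,0],[0.98,0.31,0,0,0,0],[0,0,0,0,0,0]]'
python3 -c "
from h import *
to(.4174,.1974,.16,68.6)"
```

```text
clock: 1.7
position: [0.235, -0.4111, 0.2482]
tcp_rot: [-3.142, -0.0, 1.202]
contact_force: [-0.1, -0.4, 0.2]
grip_width: 0.998
grip_force: 0.0
clock: 3.2
position: [0.4472, -0.1461, 0.2481]
tcp_rot: [-3.141, -0.0, 1.204]
contact_force: [0.3, -0.1, 0.9]
grip_width: 1.002
grip_force: 0.0
pos [ 0.4472 -0.1461  0.2481] rpy [-3.1414e+00 -2.0000e-04  1.2041e+00] units [10.33 -5.03  2.94] az units 0.05
```

```bash
python3 -m jog '[[0.94,-0.457,0.267,0,0,0],[0.94,-0.457,0.267,0,0,0],[0.94,-0.457,0.267,0,0,0],[0.94,-0.457,0.267,0,0,0],[0.94,-0.457,0.267,0,0,0],[0.94,-0.457,0.267,0,0,0],[0.94,-0.457,0.267,0,0,0],[0.94,-0.457,0.267,0,0,0],[0.94,-0.457,0.267,0,0,0],[0.94,-0.457,0.267,0,0,0],[0.94,-0.457,0.267,0,0,0.05],[0,0,0,0,0,0]]'
python3 - <<'E'
from h import *
s=snap('side'); f=s['frame'][180:330,300:440]
cv2.imwrite('pics/side1.png',cv2.cvtColor(cv2.resize(f,None,fx=4,fy=4,interpolation=cv2.INTER_CUBIC),cv2.COLOR_RGB2BGR))
to(.4174,.1974,.05,68.6)
for z in(0,.07): print(proj(s,[.4174,.1974,z]).round(1))
E
```

```text
clock: 4.7
position: [0.4173, 0.197, 0.1597]
tcp_rot: [-3.141, 0.001, 1.197]
contact_force: [-0.9, -0.5, -0.6]
grip_width: 1.002
grip_force: 0.0
pos [0.4175 0.1962 0.16  ] rpy [-3.1412e+00  7.0000e-04  1.1962e+00] units [ 0.04 -0.02  3.67] az units -0.01
[381.3 274.1]
[383.8 247.9]
```

View pics/side1.png

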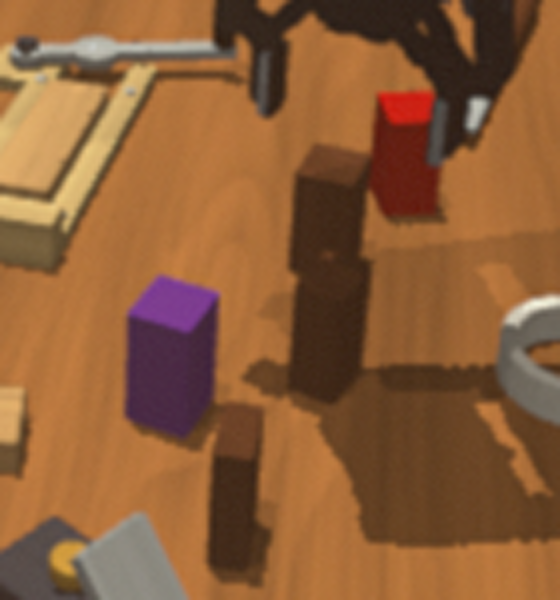

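The side crop shows the block's top at about (337,268), i.e. pixel (384,247), against a predicted (383.8,247.9). The fingers straddle it, so I'll descend and gauge it.

```bash
python3 -m jog '[[0,0,0.92,0,0,0],[0,0,0.92,0,0,0],[0,0,0.92,0,0,0],[0,0,0.92,0,0,0],[0,0,0,0,0,0]]' 0
python3 -m jog '[[0,0,0,0,0,0],[0,0,0,0,0,0],[0,0,0,0,0,0],[0,0,0,0,0,0],[0,0,0,0,0,0],[0,0,0,0,0,0],[0,0,0,0,0,0],[0,0,0,0,0,0]]' 255 40
```

```text
clock: 5.38
position: [0.4171, 0.1951, 0.0489]
tcp_rot: [-3.139, 0.002, 1.194]
contact_force: [0.3, -0.3, 0.3]
grip_width: 1.002
grip_force: 0.0
clock: 6.38
position: [0.4181, 0.1965, 0.0504]
tcp_rot: [3.141, -0.001, 1.195]
contact_force: [-0.3, -1.5, 7.1]
grip_width: 0.323
grip_force: 46.8
```

The grip width of 0.323 × 85 is about 27.5 mm, so this is the 28 mm block. I'll lift it and turn towards the jig's angle (yaw −6.7°).

```bash
python3 -m jog '[[0,0,-0.6,0,0,0],[0,0,-1,0,0,0],[0,0,-1,0,0,0],[0,0,-1,0,0,0],[0,0,-0.6,0,0,0.6],[0,0,0,0,0,0.98],[0,0,0,0,0,0.98],[0,0,0,0,0,0.98],[0,0,0,0,0,0.98],[0,0,0,0,0,0.98],[0,0,0,0,0,0.98],[0,0,0,0,0,0.98]]'
python3 -m jog '[[0,0,0,0,0,0.98],[0,0,0,0,0,0.98],[0,0,0,0,0,0]]'
python3 - <<'E'
from h import *
a=np.radians(83.3);u=np.array([np.cos(a),np.sin(a)])
# refine jig origin from points seen
pts={'pivot':((0,-50),(649,-119.5)),'nose':((-17.1,-3),(601.1,-133.2)),'handle':((-49.7,86.2),(509.1,-151.6)),'rear':((33,0),(603,-82.4)),'slF':((179,0),(619.1,62.9)),'stop':((210,0),(621.9,92))}
J=np.array([p[0] for p in pts.values()]);W=np.array([p[1] for p in pts.values()])
M=cv2.estimateAffinePartial2D(J,W,ransacReprojThreshold=10)[0];
Jc,Wc=J.mean(0),W.mean(0);U,S,V=np.linalg.svd((J-Jc).T@(W-Wc));R=(U@V).T
print('ang',np.degrees(np.arctan2(R[1,0],R[0,0])),'O',Wc-R@Jc);print((W-(J@R.T+Wc-R@Jc)).round(1))
p=R@[17,0]+Wc-R@Jc;print('place',p)
to(p[0]/1e3,p[1]/1e3,.17,-6.7)
E
```

```text
clock: 7.88
position: [0.4176, 0.1964, 0.1758]
tcp_rot: [3.142, 0.0, 0.149]
contact_force: [-0.4, 0.4, -0.0]
grip_width: 0.318
grip_force: 45.8
clock: 8.25
position: [0.4176, 0.1964, 0.1758]
tcp_rot: [3.142, 0.0, -0.119]
contact_force: [-0.5, -0.1, -0.4]
grip_width: 0.318
grip_force: 45.8
ang 83.61332399021052 O [ 599.44704618 -114.74810979]
[[-0.1  0.8]
 [ 0.6 -1.1]
 [ 0.8  3. ]
 [-0.1 -0.4]
 [-0.3 -0.2]
 [-0.9 -1.9]]
place [601.33808931 -97.85361495]
pos [0.4176 0.1964 0.1758] rpy [ 3.1416e+00  1.0000e-04 -1.1940e-01] units [7.25 9.01 0.19] az units -0.02
```

```bash
python3 -m jog '[[0.725,0.90,0.15,0,0,0],[0.725,0.90,0.15,0,0,0],[0.725,0.90,0.15,0,0,0],[0.725,0.90,0.15,0,0,0],[0.725,0.90,0.15,0,0,0],[0.725,0.90,0.15,0,0,0],[0.725,0.90,0.15,0,0,0],[0.725,0.90,0.15,0,0,0],[0.725,0.90,0.15,0,0,0],[0.725,0.90,0.15,0,0,0],[0,0,1,0,0,0],[0,0,0,0,0,0]]'
python3 - <<'E'
from h import *
to(.6013,-.0979,.052,-6.5)
for n,b in(('side',(150,250,250,390)),('top',(140,230,280,420))):
    s=snap(n);f=s['frame'][b[0]:b[1],b[2]:b[3]]
    cv2.imwrite(f'pics/{n}2.png',cv2.cvtColor(cv2.resize(f,None,fx=5,fy=5,interpolation=cv2.INTER_CUBIC),cv2.COLOR_RGB2BGR))
    for p in([.6013,-.0979,.022],[.5994,-.1147,.022],[.603,-.082,.022]): print(n,((proj(s,p)-[b[2],b[0]])*5).round())
E
```

```text
clock: 9.75
position: [0.5999, -0.0976, 0.0989]
tcp_rot: [-3.141, 0.004, -0.118]
contact_force: [-0.2, 0.6, 0.1]
grip_width: 0.323
grip_force: 45.8
pos [ 0.5999 -0.0976  0.0989] rpy [-3.141   0.0044 -0.1181] units [0.05 0.01 1.56] az units -0.03
side [359. 234.]
side [367. 221.]
side [351. 247.]
top [436. 264.]
top [462. 267.]
top [410. 261.]
```

View pics/side2.png

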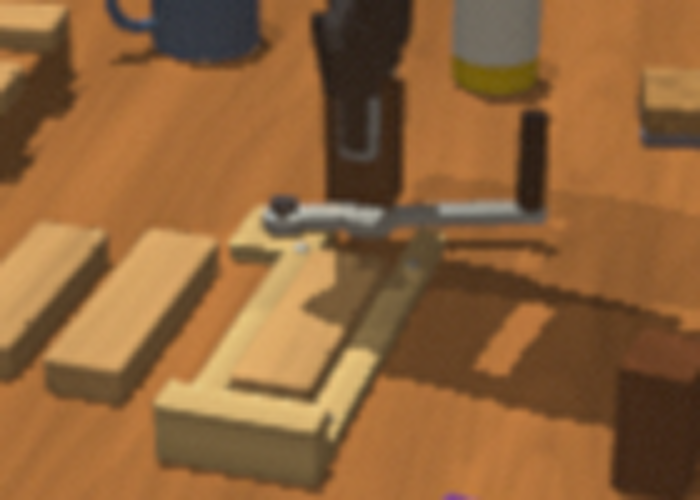

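In the crop the block hangs above the gap, with its bottom face spanning x 327–403 at y≈200. That is about 2 mm towards the robot, so I'll shift it slightly and descend with force checks.

```bash
python3 -m jog '[[0.06,0,0.35,0,0,0],[0,0,0.35,0,0,0],[0,0,0,0,0,0]]'
python3 -m jog '[[0,0,0.12,0,0,0],[0,0,0.12,0,0,0],[0,0,0,0,0,0]]'
python3 - <<'E'
from h import *
to(.6013,-.0979,.052,-6.5)
b=(160,230,285,385)
s=snap('side');f=s['frame'][b[0]:b[1],b[2]:b[3]]
cv2.imwrite('pics/side3.png',cv2.cvtColor(cv2.resize(f,None,fx=8,fy=8,interpolation=cv2.INTER_CUBIC),cv2.COLOR_RGB2BGR))
E
```

```text
clock: 10.22
position: [0.6025, -0.0977, 0.0789]
tcp_rot: [-3.141, 0.002, -0.12]
contact_force: [0.9, -0.6, -0.8]
grip_width: 0.32
grip_force: 45.8
clock: 10.6
position: [0.6029, -0.0979, 0.0724]
tcp_rot: [-3.142, 0.0, -0.12]
contact_force: [-0.7, 0.2, -0.1]
grip_width: 0.32
grip_force: 45.8
pos [ 0.6029 -0.0979  0.0724] rpy [-3.1415e+00  4.0000e-04 -1.2040e-01] units [-0.05  0.01  0.68] az units -0.05
```

View pics/side3.png

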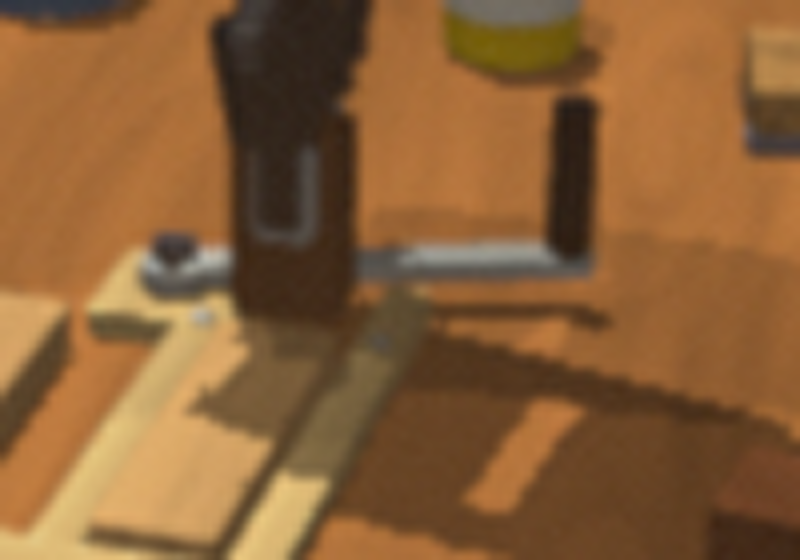

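The block bottom (235–350, y≈315) is just above slat height, in line with the channel and in front of the lever. I'll keep descending in small steps.

```bash
python3 -m jog '[[0,0,0.12,0,0,0],[0,0,0.08,0,0,0],[0,0,0,0,0,0]]'
python3 -m jog '[[0,0,0.1,0,0,0],[0,0,0.1,0,0,0],[0,0,0,0,0,0]]'
```

```text
clock: 11.02
position: [0.6029, -0.0979, 0.0663]
tcp_rot: [-3.142, 0.0, -0.12]
contact_force: [-1.7, 0.2, -0.7]
grip_width: 0.323
grip_force: 45.8
clock: 11.4
position: [0.6029, -0.0979, 0.0602]
tcp_rot: [-3.142, 0.001, -0.12]
contact_force: [0.2, -0.1, -0.9]
grip_width: 0.324
grip_force: 45.8
```

```bash
python3 -m jog '[[0,0,0.1,0,0,0],[0,0,0.1,0,0,0],[0,0,0.06,0,0,0],[0,0,0,0,0,0]]'
python3 -m jog '[[0,0,0.04,0,0,0],[0,0,0,0,0,0]]'
```

```text
clock: 11.9
position: [0.6029, -0.0979, 0.0526]
tcp_rot: [-3.142, 0.0, -0.12]
contact_force: [0.3, -0.3, 0.1]
grip_width: 0.318
grip_force: 45.8
clock: 12.15
position: [0.603, -0.098, 0.0515]
tcp_rot: [-3.142, 0.0, -0.12]
contact_force: [-0.0, 0.2, -0.1]
grip_width: 0.326
grip_force: 45.8
```

```bash
python3 -m jog '[[0,0,0.035,0,0,0],[0,0,0,0,0,0]]'
python3 -m jog '[[0,0,0,0,0,0],[0,0,0,0,0,0],[0,0,0,0,0,0],[0,0,0,0,0,0],[0,0,0,0,0,0],[0,0,-0.5,0,0,0],[0,0,-1,0,0,0],[0,0,-1,0,0,0],[0,0,-1,0,0,0],[0,0,-1,0,0,0],[0,0,0,0,0,0]]' 0
python3 - <<'E'
from h import *
to(.5077,-.1526,.19,-6.5)
b=(160,230,285,385)
s=snap('side');f=s['frame'][b[0]:b[1],b[2]:b[3]]
cv2.imwrite('pics/side4.png',cv2.cvtColor(cv2.resize(f,None,fx=8,fy=8,interpolation=cv2.INTER_CUBIC),cv2.COLOR_RGB2BGR))
E
```

```text
clock: 12.4
position: [0.6031, -0.098, 0.0505]
tcp_rot: [3.142, -0.0, -0.12]
contact_force: [-1.1, -0.2, -0.2]
grip_width: 0.32
grip_force: 45.9
clock: 13.78
position: [0.6041, -0.0982, 0.1889]
tcp_rot: [3.141, -0.005, -0.12]
contact_force: [-0.7, 0.0, 0.0]
grip_width: 1.003
grip_force: 0.0
pos [ 0.6041 -0.0982  0.1889] rpy [ 3.141  -0.0051 -0.1203] units [-2.97  2.19 -0.05] az units -0.05
```

View pics/side4.png

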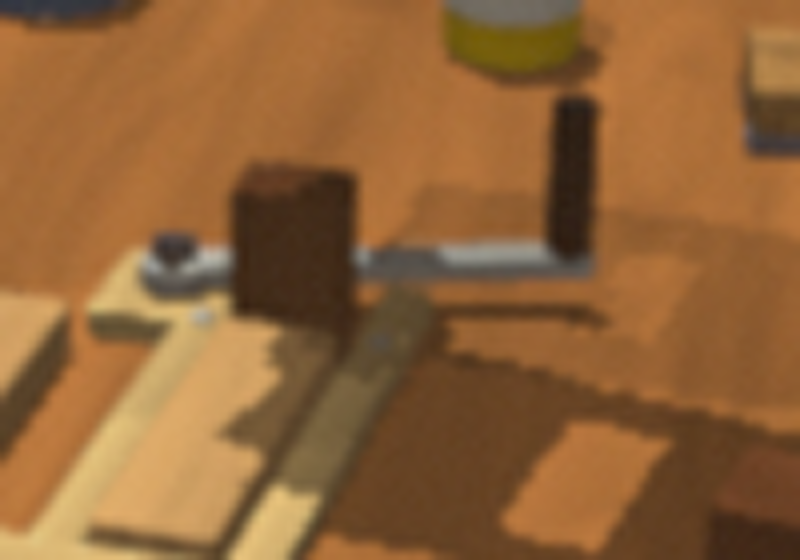

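The block stands upright in the gap and is released. Next I'll shut the fingers, go behind the handle, and push along the jig's x.

```bash
python3 -c "
from h import *
to(.4994,-.1991,.055,-6.5)"
```

```text
pos [ 0.6034 -0.098   0.1871] rpy [ 3.1413e+00 -2.5000e-03 -1.2040e-01] units [-3.05  3.76  4.4 ] az units -0.05
```

```bash
python3 -m jog '[[-0.76,0.94,0,0,0,0],[-0.76,0.94,0,0,0,0],[-0.76,0.94,0,0,0,0],[-0.76,0.94,0,0,0,0],[0,0,0,0,0,0],[0,0,0.9,0,0,0],[0,0,0.9,0,0,0],[0,0,0.9,0,0,0],[0,0,0.9,0,0,0],[0,0,0.8,0,0,0],[0,0,0,0,0,0]]' 255
python3 -m jog '[[0,-0.25,0,0,0,0],[0,-0.25,0,0,0,0],[0,0,0,0,0,0]]'
python3 -m jog '[[0,-0.25,0,0,0,0],[0,-0.25,0,0,0,0],[0,0,0,0,0,0]]'
```

```text
clock: 15.2
position: [0.4982, -0.198, 0.0519]
tcp_rot: [-3.14, 0.003, -0.12]
contact_force: [-0.7, 0.5, 0.2]
grip_width: 0.003
grip_force: 0.0
clock: 15.58
position: [0.5015, -0.1837, 0.0546]
tcp_rot: [3.141, -0.002, -0.12]
contact_force: [0.1, -0.2, 3.8]
grip_width: 0.001
grip_force: 0.3
clock: 15.95
position: [0.5025, -0.1687, 0.0536]
tcp_rot: [-3.142, 0.0, -0.12]
contact_force: [-2.1, -1.8, 3.5]
grip_width: 0.0
grip_force: 2.0
```

```bash
python3 - <<'E'
from h import *
print(robot.observe()['contact_force'])
b=(130,230,285,415)
s=snap('side');f=s['frame'][b[0]:b[1],b[2]:b[3]]
cv2.imwrite('pics/side5.png',cv2.cvtColor(cv2.resize(f,None,fx=6,fy=6,interpolation=cv2.INTER_CUBIC),cv2.COLOR_RGB2BGR))
E
```

```text
[-2.06084585 -1.79828381  3.45612668]
```

View pics/side5.png

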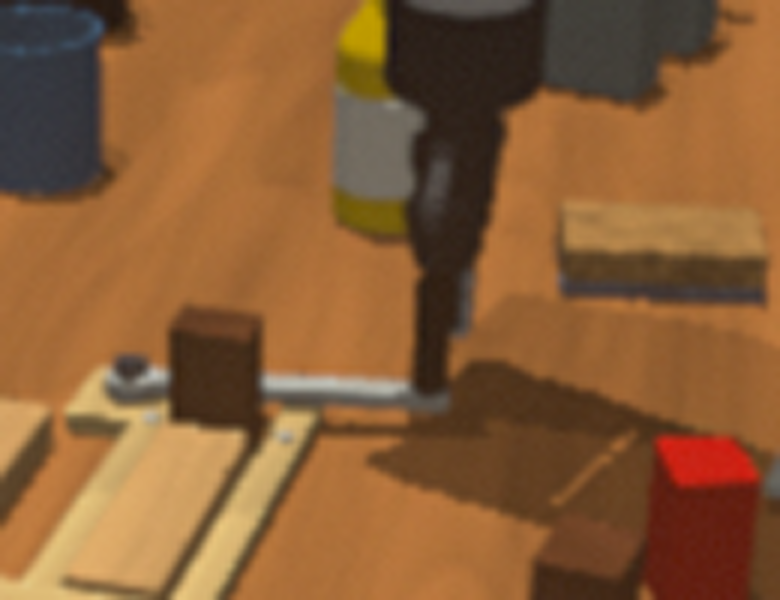

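The finger is behind the handle (430, 300–390). The upward force suggests the handle's top is touching the bulging knuckle. I'll back off, raise the tool 20 mm and shift 2 mm towards the jig, then push.

```bash
python3 -m jog '[[0,0.5,0,0,0,0],[0.07,0,-0.4,0,0,0],[0,0,-0.3,0,0,0],[0,0,0,0,0,0]]'
python3 -m jog '[[0,-0.25,0,0,0,0],[0,-0.25,0,0,0,0],[0,-0.2,0,0,0,0],[0,-0.2,0,0,0,0],[0,0,0,0,0,0]]'
python3 -m jog '[[0,-0.25,0,0,0,0],[0,-0.25,0,0,0,0],[0,0,0,0,0,0]]'
```

```text
clock: 16.5
position: [0.5032, -0.1844, 0.0754]
tcp_rot: [3.141, -0.001, -0.12]
contact_force: [-0.2, -0.4, 0.1]
grip_width: 0.001
grip_force: 0.0
clock: 17.12
position: [0.5061, -0.1571, 0.0745]
tcp_rot: [-3.142, 0.0, -0.12]
contact_force: [0.1, -0.9, -0.8]
grip_width: -0.003
grip_force: 0.8
clock: 17.5
position: [0.5079, -0.1421, 0.0745]
tcp_rot: [-3.142, 0.0, -0.12]
contact_force: [-1.8, -2.5, -0.4]
grip_width: -0.002
grip_force: 1.0
```

```bash
python3 -m jog '[[0,-0.25,0,0,0,0],[0,-0.25,0,0,0,0],[0,-0.25,0,0,0,0],[0,-0.25,0,0,0,0],[0,0,0,0,0,0]]'
python3 -m jog '[[0,-0.25,0,0,0,0],[0,-0.25,0,0,0,0],[0,0,0,0,0,0]]'
python3 -m jog '[[0,-0.15,0,0,0,0],[0,-0.15,0,0,0,0],[0,0,0,0,0,0]]'
```

```text
clock: 18.12
position: [0.5116, -0.1123, 0.0745]
tcp_rot: [-3.142, -0.0, -0.12]
contact_force: [-0.9, -2.6, -0.7]
grip_width: 0.004
grip_force: 1.2
clock: 18.5
position: [0.5138, -0.0976, 0.0747]
tcp_rot: [3.142, -0.001, -0.12]
contact_force: [2.4, -2.6, -0.7]
grip_width: -0.002
grip_force: 1.6
clock: 18.88
position: [0.5148, -0.0891, 0.0748]
tcp_rot: [3.141, -0.001, -0.12]
contact_force: [2.4, -3.8, 1.2]
grip_width: -0.0
grip_force: 1.8
```

```bash
python3 -m jog '[[0,-0.1,0,0,0,0],[0,-0.1,0,0,0,0],[0,0,0,0,0,0]]'
python3 -m jog '[[0,-0.1,0,0,0,0],[0,-0.1,0,0,0,0],[0,0,0,0,0,0]]'
```

```text
clock: 19.25
position: [0.5155, -0.0833, 0.0747]
tcp_rot: [3.141, -0.001, -0.12]
contact_force: [2.3, -3.9, 0.4]
grip_width: -0.0
grip_force: 2.0
clock: 19.62
position: [0.5162, -0.0774, 0.0747]
tcp_rot: [3.141, -0.001, -0.121]
contact_force: [2.9, -5.6, -0.5]
grip_width: -0.001
grip_force: 2.3
```

```bash
python3 -m jog '[[0,-0.1,0,0,0,0],[0,0,0,0,0,0]]'
python3 -m jog '[[0,-0.1,0,0,0,0],[0,0,0,0,0,0]]'
python3 -m jog '[[0,-0.1,0,0,0,0],[0,0,0,0,0,0]]'
python3 - <<'E'
from h import *
b=(130,230,285,415)
s=snap('side');f=s['frame'][b[0]:b[1],b[2]:b[3]]
cv2.imwrite('pics/side6.png',cv2.cvtColor(cv2.resize(f,None,fx=6,fy=6,interpolation=cv2.INTER_CUBIC),cv2.COLOR_RGB2BGR))
E
```

```text
clock: 19.88
position: [0.5168, -0.0755, 0.0748]
tcp_rot: [3.14, -0.002, -0.12]
contact_force: [1.8, -14.9, -1.9]
grip_width: -0.001
grip_force: 7.1
clock: 20.12
position: [0.5173, -0.0742, 0.0748]
tcp_rot: [3.138, -0.003, -0.12]
contact_force: [2.4, -28.9, -3.1]
grip_width: 0.001
grip_force: 14.4
clock: 20.38
position: [0.5177, -0.0731, 0.0749]
tcp_rot: [3.135, -0.003, -0.12]
contact_force: [0.2, -45.4, -4.3]
grip_width: -0.002
grip_force: 22.9
```

View pics/side6.png

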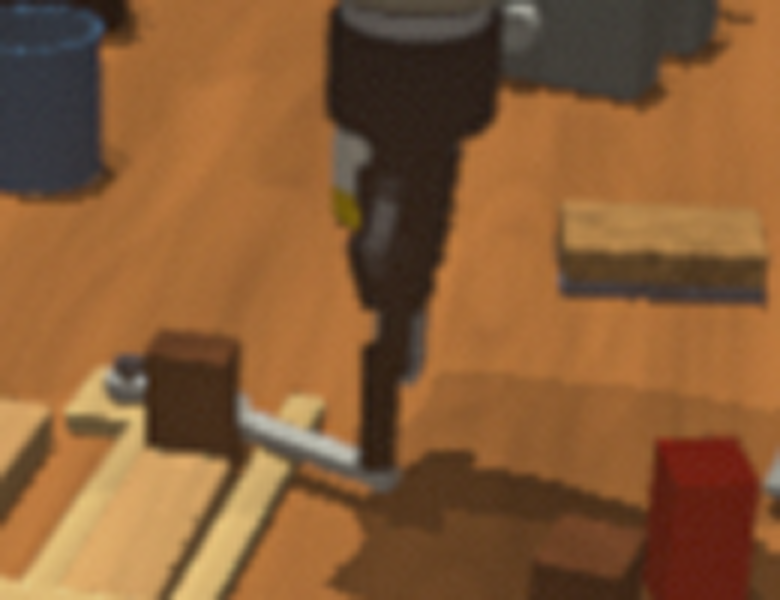

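The handle has reached its stop (steep force rise) and block and slat have moved forward. I'll back off so the lever springs back, then lift clear.

```bash
python3 -m jog '[[0,0.3,0,0,0,0],[0,0.5,0,0,0,0],[0,0.6,0,0,0,0],[0,0.6,0,0,0,0],[0,0.6,0,0,0,0],[0,0.6,0,0,0,0],[0,0.6,0,0,0,0],[0,0.6,0,0,0,0],[0,0.6,0,0,0,0],[0,0,0,0,0,0]]'
python3 -m jog '[[0,0,-1,0,0,0],[0,0,-1,0,0,0],[0,0,-1,0,0,0],[0,1,-1,0,0,0],[0,1,0,0,0,0],[0,1,0,0,0,0],[0,1,0,0,0,0],[0,0,0,0,0,0],[0,0,0,0,0,0]]'
python3 - <<'E'
from h import *
s=snap('top');f=s['frame'][150:250,270:400]
cv2.imwrite('pics/top7.png',cv2.cvtColor(cv2.resize(f,None,fx=6,fy=6,interpolation=cv2.INTER_CUBIC),cv2.COLOR_RGB2BGR))
E
```

```text
clock: 21.68
position: [0.4987, -0.2183, 0.0745]
tcp_rot: [3.142, -0.0, -0.122]
contact_force: [-0.4, 0.2, 0.1]
grip_width: -0.007
grip_force: 0.0
clock: 22.8
position: [0.4845, -0.3353, 0.1943]
tcp_rot: [-3.141, 0.0, -0.12]
contact_force: [0.0, 1.1, -0.4]
grip_width: 0.003
grip_force: 0.0
```

View pics/top7.png

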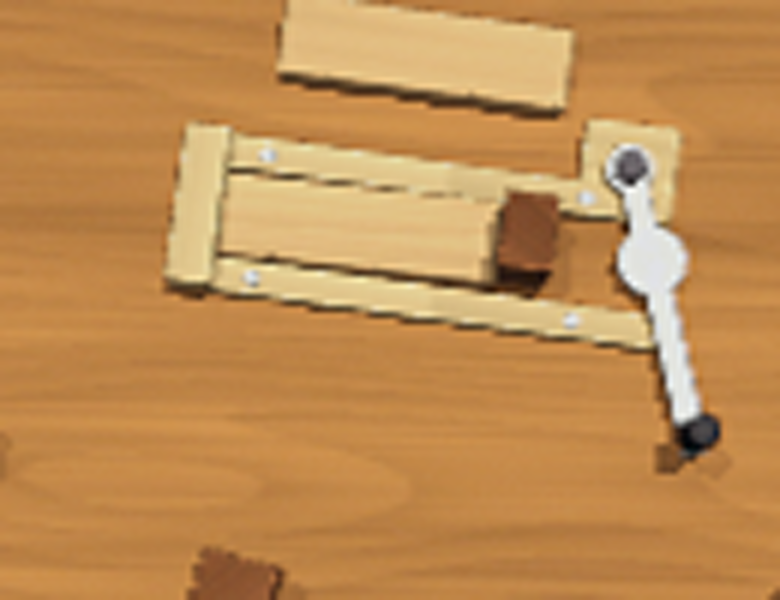

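The top view shows the slat home at the end stop (front end at 220, stop face at about 215). The block stands upright behind it at (527,230), and the lever is back at rest with its handle at (698,432). I'm handing in.

```bash
python3 -c "
from rig import robot
print(robot.hand_in())"
```

```text
the job is handed in; nothing more can be done
None
```

I put the 28 mm block in the gap and drove the mid slat home against the end stop. The lever sprang back to rest, and I handed the job in at about 23 s. The one doubt is that the last step against the lever's stop read about 45 N on the fingertips: above the 40 N limit, though that limit is stated for the arm and gripper body.

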